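# Pile L-shaped step plates on the microscope stage and key in the focus check

### The arm

A 6-joint arm with a two-finger parallel gripper is mounted at the origin on the work surface. World frame = base frame: x ahead of the robot, y to its left, z up, the work surface at z = 0. Lengths are in mm, angles in rad, forces in N, time in s.
With the tool pointing down it reaches from about 300 to 775 mm from the base axis. Payload 14.6 kg.
Tool frame: the origin (TCP) lies at the very end of the fingers, on their centre line; the grasp point (between the pads) lies 19 mm behind it; z points along the fingers, y is the direction in which the jaws open and shut (so a half turn about z gives the same grasp; the last joint's range is limited). The gripper opens to 85 mm and grips with 20 to 120 N. Pads are 22 mm wide; open, the fingers measure 114 mm over their backs; the gripper's body (76 mm by 85 mm) begins 54 mm behind the grasp point. The pads swing forward as they close: fully open they stand 13 mm farther back than shut.
Start: joints at [-1.41, 0.3, 1.521, -0, 1.321, -0.067], TCP at [124.203, -535.783, 231.281] pointing down, gripper open.
Joint ranges: [-3.03, 3.03], [-0.79, 2.21], [0.23, 2.52], [-1.04, 4.18], [0, 3.07], [-2.55, 2.55]. Speed limits (rad/s): [2.22, 2.22, 2.57, 3.14, 3.14, 3.14].

### API

Orientations are given as a unit quaternion [w, x, y, z].
In Python, from rig import robot gives the robot as it stands. The module is installed in compiled form; this text tells all that it offers.
- The arm moves only by the tool jog_arm, never from a script. Its argument "moves" is a list of rows, each a list of 3 entries, a list of its own where there are three numbers: the shift along the tool's x, y, z in m, then the turn, a rotation vector about the tool's x, y, z in rad, then the closure, from -1 (fully open) to 1 (shut). A call has exactly 10 rows; each row is the pose to reach, as a shift and turn from the pose commanded when the call began, along the tool's axes at that moment; what a row does not reach only later rows make up. A row lasts 1/10 s, in which the tool goes at most 50 mm and 8.59 degrees, less where a joint would pass 70% of its speed; a pose out of reach is approached as far as the arm can. A call with a gripper value outside its range is refused whole. The fingers move at their own pace and stop on an object; "grip_force" is the grip in N (left out, the last holds). Time passes only in rows, so rows that repeat a pose let the fingers close, or fill a call up. It gives the time, the measured TCP pose, the force and the opening at its end, in the units of the state.
- robot.observe(): the state, without advancing time (a new reading comes with each control period).
- robot.get_image(name): name is "scene" or "top" or "wrist"; returns a dict with "frame" (480x640x3 uint8, red, green, blue), "z_map" (480x640 float32, mm along the optical axis (not along the pixel's ray), 0 where there is no reading), "fov_y" (degrees; the focal length in pixels is half the picture's height over the tangent of half this angle, whatever the lens; pixels are square), "cx", "cy" (the principal point, pixels), "rvec" (rotation vector, rad) and "tvec" (3), from world to camera coordinates, as OpenCV has them; the wrist camera has in their place "mount" (4x4, takes a point from camera to tool coordinates, whose origin is the TCP and whose axes are the flange's). Camera axes: x right, y down, z forward; pixel columns grow to the right and rows downward; lengths in mm; the calibration is good to about 2 mm. A picture is of the moment at which its call begins: read the wrist's pose just before it.
- robot.sign_off(): hands the job in, once; it reports no verdict.
Trained networks look in a picture, given as the dict that the camera call returned (one of the last four; its "shot" number tells which), for a name from the list of things; names that differ only in an ending like _2 or _b are one class to them, and where a whole thing is asked for, a point or a joint stands for the part that bears it (a point fixed in the world has none). Each returns a list of dicts, best first, with "p" (0 to 1); they miss things now and then, are a little off and sometimes report something else, mostly with a low value. They report only what shows in the picture. A call takes as long as a camera call. They do not tell look-alikes from the thing itself.
- robot.trace(picture, target): "mask" (480x640 bool, what is visible of it).
- robot.mark_of(picture, target): "point" ([x, y, z] in mm, in world coordinates, good to about 4 mm: a listed point, or the origin of a listed thing).
The state is a dict: "t": time; "joint_pos": joint angles; "qd": joint speeds; "joint_efforts": joint torques, N m; "tcp_pos": TCP position; "tcp_rot": TCP orientation; "wrist_force": force on the tool from outside, world axes, zero at the start; "torque": the same for the moment, N m; "width": finger opening in mm.
Only numpy, scipy, OpenCV 4.12 (cv2) and the standard library are available. Lean on these libraries where they do the work, as an engineer would, in place of code of your own. Each camera call takes 0.05 s, during which the arm holds its last target.

### The job

Set up the microscope's focus check: put the two loose L-shaped plates, in either order, on the one lying on the round stage, square on the plate below and each turned half round from it, so that elbows and notches alternate and the pile stays balanced. Then start the check on the sloped keypad by pressing these keys fully down, one at a time, letting each come up before the next: round, triangle, narrow bar, square. Do not press the cross-shaped key, and leave the other things on the table where they are.

Things in the scene. Friction and masses are not known exactly. Their poses are not given: they have to be found in the camera images.
- stage_top (a point): centre of the top face of the fixed round specimen stage: 116 mm aluminium disc, its top 26 mm above the table, on a black foot 150 mm across with small clip posts up to 28 mm high. plate_a lies on it from the start.
- console: fixed black keypad console, 250 mm wide, origin on the table under mid-panel. Its panel, 116 mm deep, leans 35 degrees, facing up and to its -x; edges 37 and 103 mm high. Five keys in a row along y, 42 mm apart, order varies. A lamp tube 16 mm thick above the keys (axis x = 12, z = 190 mm, end posts at y = +-115 mm) blocks a gripper pointing straight down; one square to the panel passes in front of it.
- plate_a_center (a point): flat aluminium L plate 12 mm thick, about 90 g, lies on the stage from the start. Point: centre of its 64 x 64 mm outline, half-way up, z up. Legs 28 wide, 64 long, along the outline's -y side (centre line y = -18 mm) and -x side (x = -18); elbow at -x -y, empty 36 x 36 mm notch at +x +y, from -4 to 32 mm. Mass centre (-6.5, -6.5) mm.
- plate_a_gap (a point): point in the empty notch of plate_a, at (20, 20) mm from its centre point, half-way up. In a plate turned about on another, elbow lies over notch and notch over elbow.
- plate_b_center (a point): flat aluminium L plate 12 mm thick, about 90 g, lies loose on the table. Point: centre of its 64 x 64 mm outline, half-way up, z up. Legs 28 wide, 64 long, along the outline's -y side (centre line y = -18 mm) and -x side (x = -18); elbow at -x -y, empty 36 x 36 mm notch at +x +y, from -4 to 32 mm. Mass centre (-6.5, -6.5) mm.
- plate_b_gap (a point): point in the empty notch of plate_b, at (20, 20) mm from its centre point, half-way up. In a plate turned about on another, elbow lies over notch and notch over elbow.
- plate_c_center (a point): flat aluminium L plate 12 mm thick, about 90 g, lies loose on the table. Point: centre of its 64 x 64 mm outline, half-way up, z up. Legs 28 wide, 64 long, along the outline's -y side (centre line y = -18 mm) and -x side (x = -18); elbow at -x -y, empty 36 x 36 mm notch at +x +y, from -4 to 32 mm. Mass centre (-6.5, -6.5) mm.
- plate_c_gap (a point): point in the empty notch of plate_c, at (20, 20) mm from its centre point, half-way up. In a plate turned about on another, elbow lies over notch and notch over elbow.
- key_round (a joint): round key, 25 mm across, on the keypad. Its joint reads 0 when up and 0.006 (m) when fully down, into the sloped panel. Spring: starts to move at 1.5 N, fully down at 5 N; comes up by itself.
- key_round_top (a point): centre of the top face of the round key (key_round), 10 mm above the panel when up; z points square out of the panel, y along the row.
- key_square (a joint): square key, 23 x 23 mm, on the keypad. Its joint reads 0 when up and 0.006 (m) when fully down, into the sloped panel. Spring: starts to move at 1.5 N, fully down at 5 N; comes up by itself.
- key_square_top (a point): centre of the top face of the square key (key_square), 10 mm above the panel when up; z points square out of the panel, y along the row.
- key_triangle (a joint): three-cornered key, 28 mm a side, on the keypad. Its joint reads 0 when up and 0.006 (m) when fully down, into the sloped panel. Spring: starts to move at 1.5 N, fully down at 5 N; comes up by itself.
- key_triangle_top (a point): centre of the top face of the three-cornered key (key_triangle), 10 mm above the panel when up; z points square out of the panel, y along the row.
- key_bar (a joint): narrow bar key, 28 mm up the slope by 9 mm along the row, on the keypad. Its joint reads 0 when up and 0.006 (m) when fully down, into the sloped panel. Spring: starts to move at 1.5 N, fully down at 5 N; comes up by itself.
- key_bar_top (a point): centre of the top face of the narrow bar key (key_bar), 10 mm above the panel when up; z points square out of the panel, y along the row.
- key_cross (a joint): plus-shaped key, two crossed bars 28 x 9 mm, on the keypad. Its joint reads 0 when up and 0.006 (m) when fully down, into the sloped panel. Spring: starts to move at 1.5 N, fully down at 5 N; comes up by itself; not to be pressed.
- key_cross_top (a point): centre of the top face of the plus-shaped key (key_cross), 10 mm above the panel when up; z points square out of the panel, y along the row.
- amber_bottle: bystander: small amber glass bottle, 36 mm across, 75 mm high; origin at the centre of its underside.
- objective: bystander: steel microscope objective standing on its wide end, 32 mm across, 42 mm high; origin at the centre of its underside.
- dish: bystander: small glass dish, 60 mm across, 14 mm high; origin at the centre of its underside.
- driver: bystander: small screwdriver lying on its side along its x, 130 mm long; origin at the middle of its length, under it.
- mug: bystander: white mug, 76 mm across, 85 mm high, handle at its +y; origin at the centre of its underside.
- jar: bystander: small glass jar, 44 mm across, 50 mm high; origin at the centre of its underside.
Not all that is in view belongs to the job. There is more than one size of the part that bears stage_top; the job needs the middle-sized.

How it is judged (in metres and radians):
On the way, in this order (a step that is already met when the one before it is completed fails the run):
1. one loose plate lies turned about on the plate on the stage, let go (((horizontal distance between plate_b_center and plate_a_center below 0.01 m and angle between the x axis of plate_b_center and the x axis of plate_a_center, either way round below 0.25 rad and x of plate_b_gap in the frame of plate_a_center below 0 m and y of plate_b_gap in the frame of plate_a_center below 0 m and z of plate_b_center in the frame of plate_a_center between 0.0095 and 0.0145 m and angle between plate_b_center's own z axis and vertical below 0.1 rad and contact force between the fingers and plate_b below 0.05 N) or (horizontal distance between plate_c_center and plate_a_center below 0.01 m and angle between the x axis of plate_c_center and the x axis of plate_a_center, either way round below 0.25 rad and x of plate_c_gap in the frame of plate_a_center below 0 m and y of plate_c_gap in the frame of plate_a_center below 0 m and z of plate_c_center in the frame of plate_a_center between 0.0095 and 0.0145 m and angle between plate_c_center's own z axis and vertical below 0.1 rad and contact force between the fingers and plate_c below 0.05 N))), for 0.2 s.
2. the other lies on it, turned about again, let go: a pile of three (horizontal distance between plate_a_center and stage_top below 0.045 m and angle between plate_a_center's own z axis and vertical below 0.1 rad and height (world z) of plate_a_center below 0.036 m and ((horizontal distance between plate_b_center and plate_a_center below 0.01 m and angle between the x axis of plate_b_center and the x axis of plate_a_center, either way round below 0.25 rad and x of plate_b_gap in the frame of plate_a_center below 0 m and y of plate_b_gap in the frame of plate_a_center below 0 m and z of plate_b_center in the frame of plate_a_center between 0.0095 and 0.0145 m and angle between each of plate_b_center, plate_c_center's own z axis and vertical below 0.1 rad and horizontal distance between plate_c_center and plate_b_center below 0.01 m and angle between the x axis of plate_c_center and the x axis of plate_b_center, either way round below 0.25 rad and x of plate_c_gap in the frame of plate_b_center below 0 m and y of plate_c_gap in the frame of plate_b_center below 0 m and z of plate_c_center in the frame of plate_b_center between 0.0095 and 0.0145 m) or (horizontal distance between plate_c_center and plate_a_center below 0.01 m and angle between the x axis of plate_c_center and the x axis of plate_a_center, either way round below 0.25 rad and x of plate_c_gap in the frame of plate_a_center below 0 m and y of plate_c_gap in the frame of plate_a_center below 0 m and z of plate_c_center in the frame of plate_a_center between 0.0095 and 0.0145 m and angle between each of plate_c_center, plate_b_center's own z axis and vertical below 0.1 rad and horizontal distance between plate_b_center and plate_c_center below 0.01 m and angle between the x axis of plate_b_center and the x axis of plate_c_center, either way round below 0.25 rad and x of plate_b_gap in the frame of plate_c_center below 0 m and y of plate_b_gap in the frame of plate_c_center below 0 m and z of plate_b_center in the frame of plate_c_center between 0.0095 and 0.0145 m)) and contact force between the fingers and plate_a below 0.05 N and contact force between the fingers and plate_b below 0.05 N and contact force between the fingers and plate_c below 0.05 N), for 0.3 s.
3. the round key is pressed down, all the others being up (value of joint key_round above 0.0045 m and value of joint each of key_square, key_triangle, key_bar, key_cross below 0.0015 m), for 0.05 s.
4. the triangular key is pressed down, all the others being up (value of joint key_triangle above 0.0045 m and value of joint each of key_round, key_square, key_bar, key_cross below 0.0015 m), for 0.05 s.
5. the narrow bar key is pressed down, all the others being up (value of joint key_bar above 0.0045 m and value of joint each of key_round, key_square, key_triangle, key_cross below 0.0015 m), for 0.05 s.
6. the square key is pressed down, all the others being up (value of joint key_square above 0.0045 m and value of joint each of key_round, key_triangle, key_bar, key_cross below 0.0015 m), for 0.05 s.
At the end, for the whole second after the job is handed in: The loose plates lie flat in a pile on plate_a (within 45 mm of the stage centre), each half-turned from the one below (within 0.25 rad, centres within 10 mm), at rest, released; all keys up (under 1.5 mm). Pressed means 4.5 mm or more down, the other keys up (all of step 2 and value of joint each of key_round, key_square, key_triangle, key_bar, key_cross below 0.0015 m and linear speed of each of plate_a, plate_b, plate_c below 0.01 m/s); the robot touches nothing.
It fails at once if the cross-shaped key is pressed (over 3 mm) (value of joint key_cross above 0.003 m).
It fails at once if two keys are down (over 3 mm) at once (value of joint each of key_round, key_triangle above 0.003 m or value of joint each of key_round, key_bar above 0.003 m or value of joint each of key_round, key_square above 0.003 m or value of joint each of key_triangle, key_bar above 0.003 m or value of joint each of key_triangle, key_square above 0.003 m or value of joint each of key_bar, key_square above 0.003 m).
It fails at once if a bystander is moved by more than 30 mm (distance of any of amber_bottle, objective, dish, driver, mug, jar from where it was at the start of the episode above 0.03 m).
It also fails if it takes over 70 s, if anything falls off the work surface, if the arm or the gripper's body presses on something with over 40 N, if the wrist force passes 120 N, or if a joint passes its speed limit or range.

## Working session

There is one attempt and no reset: what is moved stays moved. The work goes in short steps, Python scripts to look and compute and a tool call to move; the robot and the scene stay as the last step left them, time stands still between calls to the robot, and variables do not carry over. Pictures are saved under pics/ and viewed, and the job is handed in when it is done.

Besides the shell and the picture viewer there is one more tool, called after "Request:" by a JSON object that holds its "op" and its "data", one argument or row to a line. jog_arm: Moves the arm, as the interface text tells. Its arguments: {"type":"object","properties":{"moves":{"type":"array"},"grip_force":{"type":"number"}},"required":["moves"]}

```bash
mkdir -p pics; cat > h.py <<'E'
import numpy as np, cv2
from scipy.spatial.transform import Rotation as R
from rig import robot
def K(p):
    f=240/np.tan(np.radians(p["fov_y"])/2); return f,p["cx"],p["cy"]
def world_map(p,st=None):
    f,cx,cy=K(p); z=p["z_map"]; v,u=np.mgrid[0:480,0:640]
    c=np.stack([(u-cx)/f*z,(v-cy)/f*z,z],-1)
    if "mount" in p:
        M=np.array(p["mount"]); t=c@M[:3,:3].T+M[:3,3]
        q=st["tcp_rot"]; Rm=R.from_quat([q[1],q[2],q[3],q[0]]).as_matrix()
        w=t@Rm.T+np.array(st["tcp_pos"])
    else:
        Rm=R.from_rotvec(np.ravel(p["rvec"])).as_matrix(); w=(c-np.ravel(p["tvec"]))@Rm
    w[z<=0]=np.nan
    return w
def save(n,im): cv2.imwrite("pics/"+n,cv2.cvtColor(im,cv2.COLOR_RGB2BGR))
E
python3 - <<'E'
from h import *
s=robot.observe(); print(s)
for n in ("scene","top"):
    p=robot.get_image(n); save(n+"0.png",p["frame"]); np.savez(n+"0.npz",w=world_map(p),f=p["frame"],rvec=p["rvec"],tvec=p["tvec"],fov=p["fov_y"],c=[p["cx"],p["cy"]])
    for t in ["stage_top","console","plate_a_center","plate_b_center","plate_c_center","plate_a_gap","plate_b_gap","plate_c_gap","key_round_top","key_square_top","key_triangle_top","key_bar_top","key_cross_top","amber_bottle","objective","dish","driver","mug","jar"]:
        try: print(n,t,[(round(float(d["p"]),2),np.round(d["point"]).tolist()) for d in robot.mark_of(p,t)])
        except Exception as e: print(t,e)
print(robot.observe()["t"])
E
```

```text
{'t': 0.0, 'joint_pos': array([-1.40958390e+00,  3.00472540e-01,  1.52158097e+00, -2.22634130e-05,
        1.32070505e+00, -6.65945522e-02]), 'qd': array([-0.00249623,  0.00021242, -0.00122246,  0.00023931, -0.00042611,
        0.00158692]), 'joint_efforts': array([ 2.06249974e-04, -5.43504810e+01, -3.61794591e+01,  1.13876865e-05,
        4.03804166e-03, -1.96889306e-05]), 'tcp_pos': array([ 124.17007152, -535.5591066 ,  230.7205721 ]), 'tcp_rot': array([-5.81791645e-04,  9.93519525e-01,  1.13660078e-01, -3.83403664e-05]), 'wrist_force': array([ 0.66638048, -0.11762178, -0.4766687 ]), 'torque': array([-0.03491122,  0.01665045,  0.04369063]), 'width': 85.33815939784304}
scene stage_top [(0.86, [365.0, 392.0, 18.0]), (0.74, [540.0, 219.0, 29.0]), (0.65, [321.0, 579.0, 32.0])]
scene console [(0.75, [602.0, -164.0, -1.0])]
scene plate_a_center [(0.95, [543.0, 215.0, 32.0])]
scene plate_b_center [(0.97, [473.0, -21.0, 5.0]), (0.23, [461.0, -211.0, 8.0])]
scene plate_c_center [(0.74, [574.0, 44.0, -2.0]), (0.56, [435.0, -217.0, 5.0]), (0.43, [560.0, 241.0, 32.0])]
scene plate_a_gap [(0.66
[... 1336 characters left out ...]
top plate_c_gap [(0.62, [464.0, -213.0, 4.0]), (0.59, [430.0, -218.0, 4.0])]
top key_round_top [(0.4, [596.0, -82.0, 70.0])]
top key_square_top [(0.48, [582.0, -206.0, 72.0])]
top key_triangle_top [(0.52, [588.0, -123.0, 67.0])]
top key_bar_top [(0.46, [575.0, -250.0, 72.0]), (0.4, [463.0, -211.0, 4.0])]
top key_cross_top [(0.55, [584.0, -162.0, 74.0])]
top amber_bottle [(0.61, [575.0, 47.0, -1.0])]
top objective [(0.64, [360.0, -77.0, -4.0])]
top dish [(0.61, [353.0, 166.0, -0.0]), (0.22, [600.0, -169.0, 2.0])]
top driver [(0.93, [315.0, -251.0, -5.0])]
top mug [(0.6, [744.0, 305.0, 1.0]), (0.48, [598.0, -164.0, 5.0])]
top jar [(0.68, [455.0, -395.0, 3.0]), (0.19, [434.0, -218.0, 2.0])]
2.0
```

View pics/scene0.png

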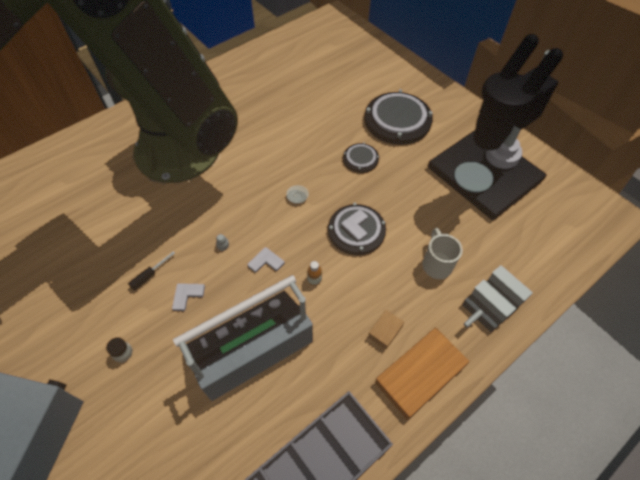

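View pics/top0.png

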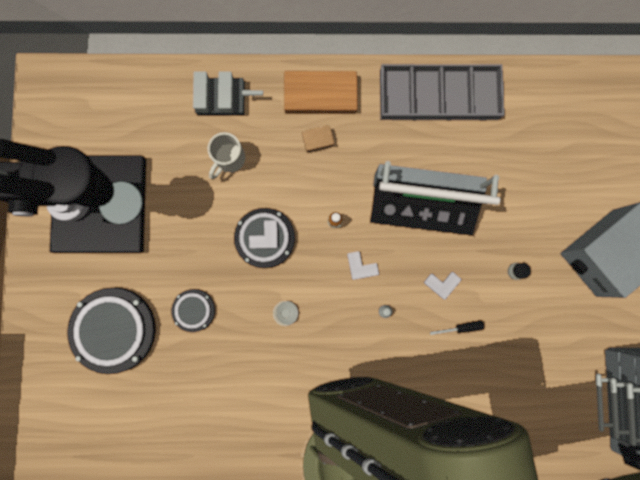

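The scene shows three stages: large at top-view (112,330), small at (193,310), and the middle-sized one with plate_a at (265,238). Loose plates lie at (362,266) and (443,285). The keys run from (390,210) to (461,219), in the order round, triangle, cross, square, bar. Next I'll crop the choices close up and fit the L shapes.

```bash
cat >> h.py <<'E'
from scipy.optimize import minimize
def inL(P,c,th,h=32):
    d=P-c; x=d[:,0]*np.cos(th)+d[:,1]*np.sin(th); y=-d[:,0]*np.sin(th)+d[:,1]*np.cos(th)
    return x,y
def sdL(x,y):
    # signed dist of L outline (neg inside), polygon
    def box(x,y,x0,x1,y0,y1):
        dx=np.maximum(x0-x,x-x1); dy=np.maximum(y0-y,y-y1)
        return np.where((dx>0)&(dy>0),np.hypot(dx,dy),np.maximum(dx,dy))
    return np.minimum(box(x,y,-32,32,-32,-4),box(x,y,-32,-4,-32,32))
def fitL(P,lab,c0):
    # P: Nx2 pts, lab bool; maximise soft IoU via logistic
    best=None
    for th0 in np.arange(-np.pi,np.pi,np.pi/4):
        def cost(q):
            x,y=inL(P,q[:2],q[2]); s=1/(1+np.exp(np.clip(sdL(x,y)/1.0,-30,30)))
            return np.mean((s-lab)**2)
        r=minimize(cost,[c0[0],c0[1],th0],method="Nelder-Mead",options=dict(initial_simplex=[[c0[0],c0[1],th0],[c0[0]+10,c0[1],th0],[c0[0],c0[1]+10,th0],[c0[0],c0[1],th0+.4]]))
        if best is None or r.fun<best.fun: best=r
    return best
E
python3 - <<'E'
from h import *
d=np.load("top0.npz"); w=d["w"]; f=d["f"]
print(d["c"],d["fov"])
print("table z",np.nanmedian(w[300:320,330:360,2]))
for n,(u,v),z0,z1 in (("A",(265,238),32,48),("P1",(362,266),6,20),("P2",(443,285),6,20)):
    s=np.s_[v-28:v+28,u-28:u+28]; q=w[s].reshape(-1,3); ok=np.isfinite(q[:,2])
    lab=(q[:,2]>z0)&(q[:,2]<z1)
    print(n,lab.sum(),"z med",np.median(q[lab,2]), "nan",(~ok).sum())
    # project table pixels onto plate plane ignoring parallax
    c0=np.nanmean(q[lab,:2],0); r=fitL(q[ok,:2],lab[ok].astype(float),c0); print(r.x,r.fun)
im=cv2.resize(f[170:330,220:490],None,fx=2.9,fy=2.9,interpolation=cv2.INTER_CUBIC); save("crop0.png",im)
E
```

```text
[321.98446219 242.93083801] 50.89885265825728
table z 0.6958920903095148
A 524 z med 38.4910650316089 nan 8
[5.44456385e+02 2.20148062e+02 2.44191845e-02] 0.01459282914669801
P1 508 z med 12.338122360259995 nan 13
[473.79170222 -21.05595992  -1.38586108] 0.015070381117669401
P2 536 z med 12.337963654781953 nan 11
[ 432.15453815 -214.12802265   -0.70194484] 0.01899388174834873
```

View pics/crop0.png

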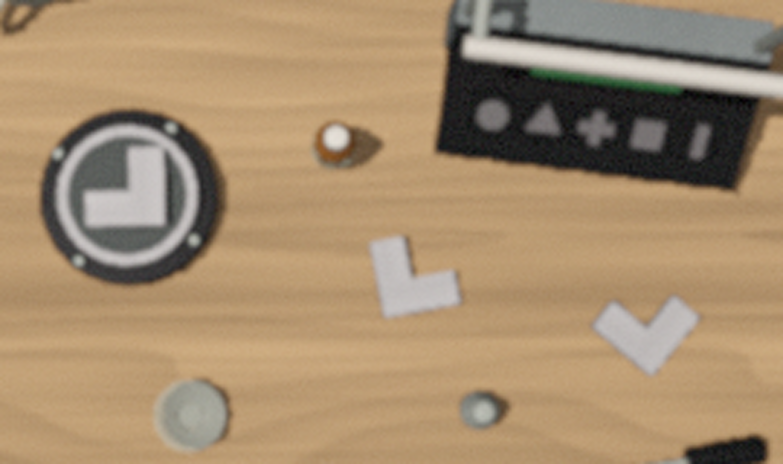

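```bash
cat >> h.py <<'E'
import json,sys
def Rq(q): return R.from_quat([q[1],q[2],q[3],q[0]])
def down(psi):
    c,s=np.cos(psi),np.sin(psi); return R.from_matrix(np.array([[c,s,0],[s,-c,0],[0,0,-1.]]))
def rel(p0,R0,p1,R1):
    d=R0.inv().apply(np.array(p1)-p0)/1000; rv=(R0.inv()*R1).as_rotvec(); return d.round(4).tolist(),rv.round(4).tolist()
def cur():
    s=robot.observe(); return np.array(s["tcp_pos"]),Rq(s["tcp_rot"]),s
def go(p1,R1):
    p,Rm,s=cur(); 
    print("t",round(s["t"],2),"tcp",p.round(1),"w",round(s["width"],1),"F",s["wrist_force"].round(1)); print("REL",*rel(p,Rm,p1,R1))
E
python3 - <<'E'
from h import *
go([458.3,-36.2,150],down(1.756))
E
```

```text
t 2.0 tcp [ 124.2 -535.8  231.3] w 85.5 F [ 0.2 -0.6  0.5]
REL [0.4383, -0.4112, 0.0813] [0.0, 0.0, -1.5282]
```

Request:
{"op": "jog_arm", "data": {
  "moves": [
    [[0.4383, -0.4112, 0.0813], [0, 0, -1.528], -1],
    [[0.4383, -0.4112, 0.0813], [0, 0, -1.528], -1],
    [[0.4383, -0.4112, 0.0813], [0, 0, -1.528], -1],
    [[0.4383, -0.4112, 0.0813], [0, 0, -1.528], -1],
    [[0.4383, -0.4112, 0.0813], [0, 0, -1.528], -1],
    [[0.4383, -0.4112, 0.0813], [0, 0, -1.528], -1],
    [[0.4383, -0.4112, 0.0813], [0, 0, -1.528], -1],
    [[0.4383, -0.4112, 0.0813], [0, 0, -1.528], -1],
    [[0.4383, -0.4112, 0.0813], [0, 0, -1.528], -1],
    [[0.4383, -0.4112, 0.0813], [0, 0, -1.528], -1]
  ],
  "grip_force": 50
}}

```text
t: 3.0
tcp_pos: [400.5, -122.0, 164.4]
tcp_rot: [0.0, 0.647, 0.762, 0.0]
wrist_force: [0.6, -1.1, 0.3]
width: 85.4
```

```bash
python3 - <<'E'
from h import *
go([458.3,-36.2,150],down(1.756))
E
```

```text
t 3.0 tcp [ 400.5 -122.   164.4] w 85.4 F [ 0.6 -1.1  0.3]
REL [0.0753, 0.071, 0.0144] [0.0008, 0.0005, -0.0221]
```

Request:
{"op": "jog_arm", "data": {
  "moves": [
    [[0.0753, 0.071, 0.0144], [0, 0, -0.0221], -1],
    [[0.0753, 0.071, 0.0144], [0, 0, -0.0221], -1],
    [[0.0753, 0.071, 0.0144], [0, 0, -0.0221], -1],
    [[0.0753, 0.071, 0.0144], [0, 0, -0.0221], -1],
    [[0.0753, 0.071, 0.0144], [0, 0, -0.0221], -1],
    [[0.0753, 0.071, 0.0144], [0, 0, -0.0221], -1],
    [[0.0753, 0.071, 0.0144], [0, 0, -0.0221], -1],
    [[0.0753, 0.071, 0.0144], [0, 0, -0.0221], -1],
    [[0.0753, 0.071, 0.0144], [0, 0, -0.0221], -1],
    [[0.0753, 0.071, 0.0144], [0, 0, -0.0221], -1]
  ]
}}

```text
t: 4.0
tcp_pos: [458.0, -38.6, 149.9]
tcp_rot: [0.0, 0.641, 0.767, 0.0]
wrist_force: [0.0, 0.0, 0.1]
width: 85.6
```

```bash
python3 - <<'E'
from h import *
go([458.3,-36.2,150],down(1.756))
s=robot.observe(); p=robot.get_image("wrist"); w=world_map(p,s); save("w1.png",p["frame"]); np.savez("w1.npz",w=w,f=p["frame"])
print(np.array(p["mount"]).round(3), p["fov_y"])
q=w.reshape(-1,3); ok=np.isfinite(q[:,2])&(np.hypot(q[:,0]-473.8,q[:,1]+21)<55)
q=q[ok]; q=q[q[:,2]<25]; print(len(q),np.percentile(q[:,2],[5,25,50,75,95]))
q=q[::max(1,len(q)//4000)]
lab=q[:,2]>6; r=fitL(q[:,:2],lab.astype(float),q[lab,:2].mean(0)); print(r.x,r.fun,np.median(q[lab,2]))
E
```

```text
t 4.0 tcp [458.  -38.6 149.9] w 85.6 F [0.  0.  0.1]
REL [0.0023, 0.0008, -0.0001] [0.0001, 0.0, -0.0065]
[[-0.00000e+00 -9.51000e-01 -3.10000e-01  8.03480e+01]
 [ 1.00000e+00 -0.00000e+00  0.00000e+00  9.70000e-02]
 [-0.00000e+00 -3.10000e-01  9.51000e-01 -1.43225e+02]
 [ 0.00000e+00  0.00000e+00  0.00000e+00  1.00000e+00]] 68.4716179946627
12985 [-0.53849071  0.25166612  0.95561263 11.96840162 13.17963209]
[473.08100394 -21.93612974  -1.38978237] 0.010750662820027625 12.463479357560388
```

View pics/w1.png

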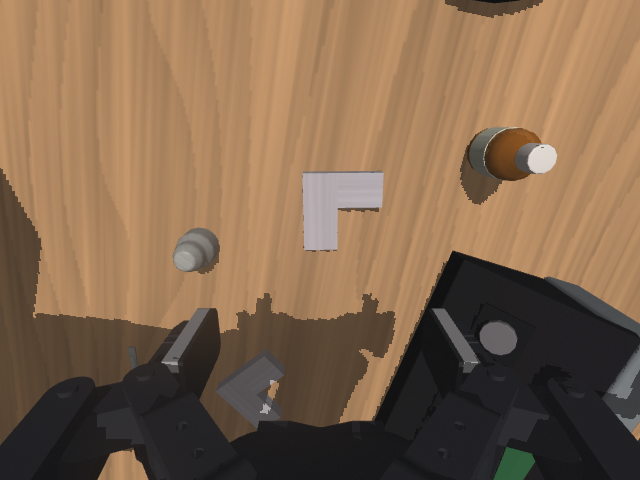

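The wrist view shows plate P1 with its elbow at (320,190) and the bottle well clear at (510,150). It agrees with the top fit to 1 mm.

```bash
python3 - <<'E'
from h import *
th=-1.388; c=np.array([473.3,-21.7]); g=c+np.array([[np.cos(th),-np.sin(th)],[np.sin(th),np.cos(th)]])@[12,-18]; print(g)
go([g[0],g[1],2.5],down(th+np.pi))
E
```

```text
[457.78125423 -36.77211099]
t 4.05 tcp [458.  -38.5 149.9] w 85.3 F [-1.2 -0.7 -0.3]
REL [0.0018, 0.0001, 0.1474] [0.0, 0.0, -0.0039]
```

Request:
{"op": "jog_arm", "data": {
  "moves": [
    [[0.001, 0, 0.05], [0, 0, 0], -1],
    [[0.001, 0, 0.1], [0, 0, 0], -1],
    [[0.001, 0, 0.13], [0, 0, 0], -1],
    [[0.001, 0, 0.1474], [0, 0, 0], -1],
    [[0.001, 0, 0.1474], [0, 0, 0], -1],
    [[0.001, 0, 0.1474], [0, 0, 0], 1],
    [[0.001, 0, 0.1474], [0, 0, 0], 1],
    [[0.001, 0, 0.1474], [0, 0, 0], 1],
    [[0.001, 0, 0.1474], [0, 0, 0], 1],
    [[0.001, 0, 0.1474], [0, 0, 0], 1]
  ]
}}

```text
t: 5.05
tcp_pos: [458.3, -37.5, 3.4]
tcp_rot: [0.001, 0.641, 0.768, 0.0]
wrist_force: [-3.7, 0.5, 9.3]
width: 26.4
```

```bash
python3 - <<'E'
from h import *
p,Rm,s=cur(); print(p,s["width"],s["wrist_force"],Rm.as_matrix()[:,0])
E
```

```text
[458.32793039 -37.54603596   3.42445688] 26.43797466819271 [-3.69227979  0.52715634  9.2727063 ] [-1.78294477e-01  9.83977039e-01 -5.16550578e-04]
```

```bash
python3 - <<'E'
from h import *
go([459,221,130],down(0.024))
E
```

```text
t 5.05 tcp [458.3 -37.5   3.4] w 26.4 F [-3.7  0.5  9.3]
REL [0.2542, 0.0469, -0.1266] [0.0014, -0.0008, 1.726]
```

Request:
{"op": "jog_arm", "data": {
  "moves": [
    [[0, 0, -0.03], [0, 0, 0], 1],
    [[0, 0, -0.08], [0, 0, 0], 1],
    [[0.03, 0.005, -0.1266], [0, 0, 0.15], 1],
    [[0.07, 0.015, -0.1266], [0, 0, 0.3], 1],
    [[0.11, 0.02, -0.1266], [0, 0, 0.45], 1],
    [[0.15, 0.03, -0.1266], [0, 0, 0.6], 1],
    [[0.19, 0.04, -0.1266], [0, 0, 0.75], 1],
    [[0.22, 0.0469, -0.1266], [0, 0, 0.9], 1],
    [[0.2542, 0.0469, -0.1266], [0, 0, 1.05], 1],
    [[0.2542, 0.0469, -0.1266], [0, 0, 1.2], 1]
  ]
}}

```text
t: 6.05
tcp_pos: [457.9, 224.1, 129.2]
tcp_rot: [-0.0, 0.954, 0.301, 0.0]
wrist_force: [-0.1, -0.3, -0.0]
width: 26.2
```

```bash
python3 - <<'E'
from h import *
go([459,221,130],down(0.024))
E
```

```text
t 6.05 tcp [457.9 224.1 129.2] w 26.2 F [-0.1 -0.3 -0. ]
REL [-0.0009, 0.0032, -0.0008] [-0.0005, -0.0003, 0.5877]
```

Request:
{"op": "jog_arm", "data": {
  "moves": [
    [[0, 0.003, 0], [0, 0, 0.15], 1],
    [[0, 0.003, 0], [0, 0, 0.3], 1],
    [[0, 0.003, 0], [0, 0, 0.44], 1],
    [[0, 0.003, 0], [0, 0, 0.5477], 1],
    [[0, 0.003, 0], [0, 0, 0.5477], 1],
    [[0, 0.003, 0], [0, 0, 0.5477], 1],
    [[0, 0.003, 0], [0, 0, 0.5477], 1],
    [[0, 0.003, 0], [0, 0, 0.5477], 1],
    [[0, 0.003, 0], [0, 0, 0.5477], 1],
    [[0, 0.003, 0], [0, 0, 0.5477], 1]
  ]
}}

```text
t: 7.05
tcp_pos: [460.4, 218.6, 129.1]
tcp_rot: [-0.0, 0.999, 0.034, 0.0]
wrist_force: [-0.0, -0.3, -1.2]
width: 26.5
```

```bash
python3 - <<'E'
from h import *
go([459,221,130],down(0.024))
s=robot.observe(); p=robot.get_image("wrist"); w=world_map(p,s); save("w2.png",p["frame"]); np.savez("w2.npz",w=w,f=p["frame"])
q=w.reshape(-1,3); ok=np.isfinite(q[:,2])&(np.hypot(q[:,0]-544.4,q[:,1]-220)<50)
q=q[ok]; q=q[q[:,2]<60]; print(len(q),np.percentile(q[:,2],[5,25,50,75,95]))
q=q[::max(1,len(q)//4000)]
lab=q[:,2]>32; r=fitL(q[:,:2],lab.astype(float),q[lab,:2].mean(0)); print(r.x,r.fun,np.median(q[lab,2]))
E
```

```text
t 7.05 tcp [460.4 218.6 129.1] w 26.5 F [-0.  -0.3 -1.2]
REL [-0.0013, -0.0025, -0.0009] [-0.0, -0.0, 0.0433]
19253 [26.02521649 26.88308991 27.67216392 38.30909341 39.36619693]
[5.43350922e+02 2.18411558e+02 1.97913905e-02] 0.009136339472946347 38.5941839635759
```

View pics/w2.png

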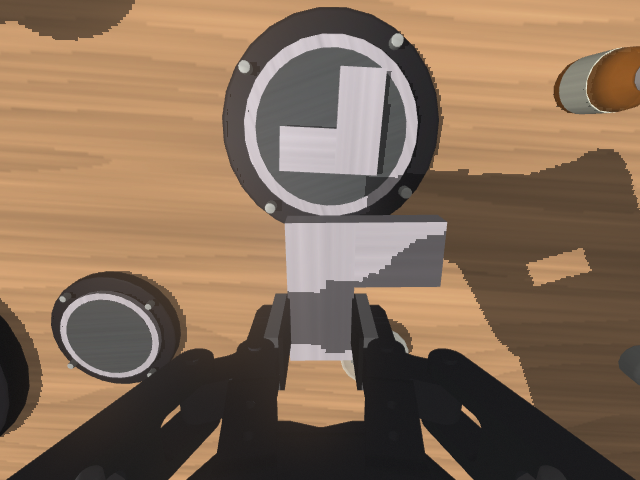

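The wrist view shows plate_a on the stage, elbow at (360,165). The held plate's elbow is at (300,240), so it is turned half round from plate_a. Next I'll measure its exact pose in the grip.

```bash
cat >> h.py <<'E'
def held(w,c,psi,rows=(195,292)):
    # c: tcp xyz. plate points in tool-ish frame (yaw only): returns extents
    q=w[rows[0]:rows[1],200:500].reshape(-1,3); q=q[np.isfinite(q[:,2])]
    q=q[(q[:,2]>c[2]-5)&(q[:,2]<c[2]+25)]-c
    x=q[:,0]*np.cos(psi)+q[:,1]*np.sin(psi); y=q[:,0]*np.sin(psi)-q[:,1]*np.cos(psi)
    A=np.c_[x,y,np.ones(len(x))]; co=np.linalg.lstsq(A,q[:,2],rcond=None)[0]
    print("held n",len(x),"x max",np.percentile(x,99.3),"y",np.percentile(y,[.7,99.3]),"ztop-tcp plane",co.round(3),"med",np.median(q[:,2]))
E
python3 - <<'E'
from h import *
w=np.load("w2.npz")["w"]; held(w,np.array([460.4,218.6,129.1]),0.0677)
E
```

```text
held n 11599 x max 44.526120753363394 y [-14.26689278  48.85086878] ztop-tcp plane [-8.9000e-02 -1.0000e-03  1.1269e+01] med 8.92147418458174
```

```bash
python3 - <<'E'
from h import *
go([530.5,236.1,55],down(0.021))
E
```

```text
t 7.1 tcp [460.4 218.6 129.1] w 26.3 F [-1.1 -0.  -0.4]
REL [0.0711, -0.0128, 0.0741] [0.0, 0.0, 0.0462]
```

Request:
{"op": "jog_arm", "data": {
  "moves": [
    [[0.035, -0.006, 0], [0, 0, 0.0462], 1],
    [[0.0711, -0.0128, 0], [0, 0, 0.0462], 1],
    [[0.0711, -0.0128, 0.01], [0, 0, 0.0462], 1],
    [[0.0711, -0.0128, 0.04], [0, 0, 0.0462], 1],
    [[0.0711, -0.0128, 0.06], [0, 0, 0.0462], 1],
    [[0.0711, -0.0128, 0.0741], [0, 0, 0.0462], 1],
    [[0.0711, -0.0128, 0.0741], [0, 0, 0.0462], 1],
    [[0.0711, -0.0128, 0.0741], [0, 0, 0.0462], 1],
    [[0.0711, -0.0128, 0.0741], [0, 0, 0.0462], 1],
    [[0.0711, -0.0128, 0.0741], [0, 0, 0.0462], 1]
  ]
}}

```text
t: 8.1
tcp_pos: [530.9, 236.3, 56.0]
tcp_rot: [-0.0, 1.0, 0.01, 0.001]
wrist_force: [0.2, -0.3, -1.7]
width: 26.5
```

```bash
python3 - <<'E'
from h import *
go([530.5,236.1,41],down(0.021))
E
```

```text
t 8.1 tcp [530.9 236.3  56. ] w 26.5 F [ 0.2 -0.3 -1.7]
REL [-0.0005, 0.0002, 0.015] [-0.0006, -0.0015, -0.0003]
```

Request:
{"op": "jog_arm", "data": {
  "moves": [
    [[0, 0, 0.006], [0, 0, 0], 1],
    [[0, 0, 0.01], [0, 0, 0], 1],
    [[0, 0, 0.013], [0, 0, 0], 1],
    [[0, 0, 0.015], [0, 0, 0], 1],
    [[0, 0, 0.015], [0, 0, 0], 1],
    [[0, 0, 0.015], [0, 0, 0], 0.3],
    [[0, 0, 0.015], [0, 0, 0], 0],
    [[0, 0, 0.015], [0, 0, 0], -0.1],
    [[0, 0, 0.015], [0, 0, 0], -0.1],
    [[0, 0, 0.015], [0, 0, 0], -0.1]
  ]
}}

```text
t: 9.1
tcp_pos: [530.5, 236.1, 39.8]
tcp_rot: [0.0, 1.0, 0.01, -0.0]
wrist_force: [-0.2, -0.8, 0.0]
width: 47.0
```

```bash
python3 - <<'E'
from h import *
go([445,221,150],down(0.9))
E
```

```text
t 9.1 tcp [530.5 236.1  39.8] w 47.0 F [-0.2 -0.8  0. ]
REL [-0.0858, 0.0133, -0.1102] [-0.0, 0.0002, -0.8794]
```

Request:
{"op": "jog_arm", "data": {
  "moves": [
    [[0, 0, -0.02], [0, 0, 0], -0.1],
    [[0, 0, -0.05], [0, 0, 0], -0.5],
    [[-0.03, 0, -0.1], [0, 0, 0], -1],
    [[-0.06, 0.01, -0.1102], [0, 0, 0], -1],
    [[-0.07, 0.0133, -0.1102], [0, 0, 0], -1],
    [[-0.07, 0.0133, -0.1102], [0, 0, 0], -1],
    [[-0.07, 0.0133, -0.1102], [0, 0, 0], -1],
    [[-0.07, 0.0133, -0.1102], [0, 0, 0], -1],
    [[-0.07, 0.0133, -0.1102], [0, 0, 0], -1],
    [[-0.07, 0.0133, -0.1102], [0, 0, 0], -1]
  ]
}}

```text
t: 10.1
tcp_pos: [461.0, 221.3, 149.5]
tcp_rot: [0.0, 1.0, 0.01, -0.0]
wrist_force: [-0.6, 0.5, 0.0]
width: 85.2
```

```bash
python3 - <<'E'
from h import *
p_,R_,s=cur(); p=robot.get_image("wrist"); w=world_map(p,s); save("w3.png",p["frame"]); np.savez("w3.npz",w=w,f=p["frame"])
q=w.reshape(-1,3); ok=np.isfinite(q[:,2])&(np.hypot(q[:,0]-543.4,q[:,1]-219)<50)
q=q[ok]; q=q[q[:,2]<75]; print(len(q),np.percentile(q[:,2],[5,25,50,75,95]))
q=q[::max(1,len(q)//4000)]
lab=q[:,2]>44.5; r=fitL(q[:,:2],lab.astype(float),q[lab,:2].mean(0)); print(r.x,r.fun,np.median(q[lab,2]))
x,y=inL(q[lab][:,:2],r.x[:2],r.x[2]); print(np.linalg.lstsq(np.c_[x,y,x*0+1],q[lab,2],rcond=None)[0])
th=-0.702; c=np.array([431.5,-214.8]); g=c+np.array([[np.cos(th),-np.sin(th)],[np.sin(th),np.cos(th)]])@[-18,12]; print(g)
go([g[0],g[1],150],down(th+np.pi/2))
E
```

```text
16281 [26.13526636 27.24869891 38.79503115 50.48953922 51.44802161]
[543.28399546 219.2503134   -3.11537958] 0.009556648767972149 50.58071794663063
[-9.60587816e-05 -3.31021293e-03  5.05722965e+01]
[ 425.50501297 -194.01394384]
t 10.15 tcp [461.  221.4 149.7] w 85.3 F [-0.4  0.5  0.6]
REL [-0.044, 0.4146, -0.0002] [-0.0001, 0.0007, -0.8483]
```

View pics/w3.png

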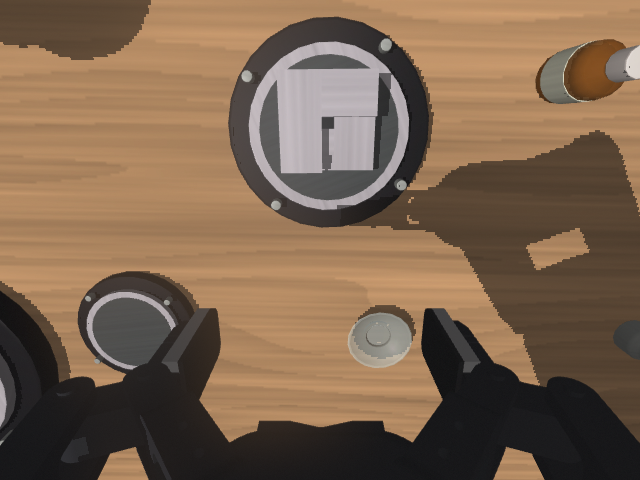

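Plate 1 lies flat and square on plate_a, within 1 mm, with the visible elbow and notch as required. Now I'll go to P2.

Request:
{"op": "jog_arm", "data": {
  "moves": [
    [[-0.044, 0.4146, 0], [0, 0, -0.848], -1],
    [[-0.044, 0.4146, 0], [0, 0, -0.848], -1],
    [[-0.044, 0.4146, 0], [0, 0, -0.848], -1],
    [[-0.044, 0.4146, 0], [0, 0, -0.848], -1],
    [[-0.044, 0.4146, 0], [0, 0, -0.848], -1],
    [[-0.044, 0.4146, 0], [0, 0, -0.848], -1],
    [[-0.044, 0.4146, 0], [0, 0, -0.848], -1],
    [[-0.044, 0.4146, 0], [0, 0, -0.848], -1],
    [[-0.044, 0.4146, 0], [0, 0, -0.848], -1],
    [[-0.044, 0.4146, 0], [0, 0, -0.848], -1]
  ]
}}

```text
t: 11.15
tcp_pos: [424.7, -198.2, 150.1]
tcp_rot: [0.0, 0.908, 0.419, -0.0]
wrist_force: [-0.4, 1.1, -0.2]
width: 85.4
```

```bash
python3 - <<'E'
from h import *
p_,R_,s=cur(); p=robot.get_image("wrist"); w=world_map(p,s); save("w4.png",p["frame"])
q=w.reshape(-1,3); ok=np.isfinite(q[:,2])&(np.hypot(q[:,0]-432,q[:,1]+214)<52)
q=q[ok]; q=q[q[:,2]<25]; print(len(q),np.percentile(q[:,2],[5,25,50,75,95]))
q=q[::max(1,len(q)//4000)]
lab=q[:,2]>6; r=fitL(q[:,:2],lab.astype(float),q[lab,:2].mean(0)); print(r.x,r.fun,np.median(q[lab,2]))
th=r.x[2]; c=r.x[:2]; g=c+np.array([[np.cos(th),-np.sin(th)],[np.sin(th),np.cos(th)]])@[-18,12]; print(g)
go([g[0],g[1],2.5],down(th+np.pi/2))
E
```

```text
10828 [-0.47624924  0.30615123  1.03699231 12.10684421 13.19034519]
[ 431.54863061 -215.09752524   -0.70214524] 0.015687256678875574 12.45101438760608
[ 425.5566627  -194.31059856]
t 11.2 tcp [ 424.9 -197.   150. ] w 85.8 F [ 0.  -0.3 -0.1]
REL [0.0025, -0.0013, 0.1475] [0.0001, 0.0002, -0.0039]
```

View pics/w4.png

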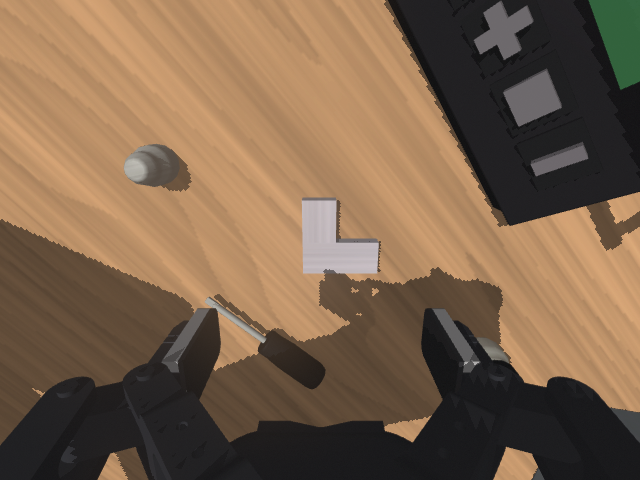

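The plate is at (335,240), its notch upper right. The driver lies at (290,360), clear of the fingers.

Request:
{"op": "jog_arm", "data": {
  "moves": [
    [[0, 0, 0.05], [0, 0, 0], -1],
    [[0, 0, 0.1], [0, 0, 0], -1],
    [[0, 0, 0.13], [0, 0, 0], -1],
    [[0, 0, 0.1475], [0, 0, 0], -1],
    [[0, 0, 0.1475], [0, 0, 0], -1],
    [[0, 0, 0.1475], [0, 0, 0], 1],
    [[0, 0, 0.1475], [0, 0, 0], 1],
    [[0, 0, 0.1475], [0, 0, 0], 1],
    [[0, 0, 0.1475], [0, 0, 0], 1],
    [[0, 0, 0.1475], [0, 0, 0], 1]
  ]
}}

```text
t: 12.2
tcp_pos: [425.7, -194.2, 3.7]
tcp_rot: [0.0, 0.907, 0.421, 0.0]
wrist_force: [-3.4, 1.9, 10.6]
width: 26.5
```

```bash
python3 - <<'E'
from h import *
go([430,221,140],down(1.596))
E
```

```text
t 12.2 tcp [ 425.7 -194.2    3.7] w 26.5 F [-3.4  1.9 10.6]
REL [0.3198, -0.2648, -0.1366] [0.0012, 0.0001, -0.7274]
```

```bash
python3 - <<'E'
from h import *
go([525,230.8,125],down(1.596))
E
```

```text
t 12.2 tcp [ 425.7 -194.2    3.7] w 26.5 F [-3.4  1.9 10.6]
REL [0.3886, -0.1986, -0.1215] [0.0012, 0.0001, -0.7274]
```

Request:
{"op": "jog_arm", "data": {
  "moves": [
    [[0, 0, -0.03], [0, 0, 0], 1],
    [[0, 0, -0.08], [0, 0, 0], 1],
    [[0.03, -0.015, -0.1215], [0, 0, -0.05], 1],
    [[0.07, -0.035, -0.1215], [0, 0, -0.15], 1],
    [[0.11, -0.056, -0.1215], [0, 0, -0.25], 1],
    [[0.15, -0.077, -0.1215], [0, 0, -0.35], 1],
    [[0.19, -0.097, -0.1215], [0, 0, -0.45], 1],
    [[0.23, -0.118, -0.1215], [0, 0, -0.55], 1],
    [[0.27, -0.138, -0.1215], [0, 0, -0.65], 1],
    [[0.31, -0.158, -0.1215], [0, 0, -0.7274], 1]
  ]
}}

```text
t: 13.2
tcp_pos: [505.0, 146.6, 124.5]
tcp_rot: [0.0, 0.697, 0.717, 0.0]
wrist_force: [-0.2, -0.2, -0.8]
width: 26.2
```

```bash
python3 - <<'E'
from h import *
go([525,230.8,125],down(1.596))
E
```

```text
t 13.2 tcp [505.  146.6 124.5] w 26.2 F [-0.2 -0.2 -0.8]
REL [0.0836, 0.0225, -0.0005] [0.0004, -0.0001, 0.004]
```

```bash
python3 - <<'E'
from h import *
p_,R_,s=cur(); p=robot.get_image("wrist"); w=world_map(p,s); save("w5.png",p["frame"]); np.savez("w5.npz",w=w,tcp=p_)
q=w.reshape(-1,3); ok=np.isfinite(q[:,2])&(np.hypot(q[:,0]-543.4,q[:,1]-219)<50)
q=q[ok]; q=q[q[:,2]<75]; q=q[::max(1,len(q)//4000)]
lab=q[:,2]>44.5; r=fitL(q[:,:2],lab.astype(float),q[lab,:2].mean(0)); print(r.x,r.fun,np.median(q[lab,2]))
go([525,230.8,125],down(1.596))
E
```

```text
[543.32174385 219.35895634  -3.1164991 ] 0.014681648487690673 50.5808348374906
t 13.25 tcp [505.9 151.6 124.7] w 26.3 F [-1.9  5.1 -1.4]
REL [0.0785, 0.0219, -0.0001] [0.0017, -0.0017, 0.0109]
```

View pics/w5.png

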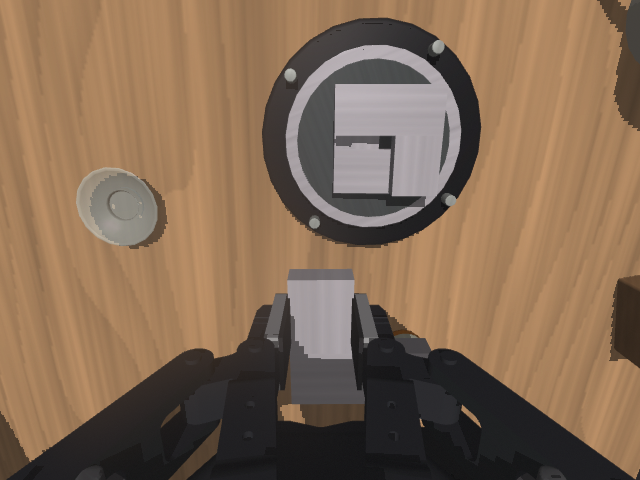

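```bash
python3 - <<'E'
from h import *
d=np.load("w5.npz"); q=(d["w"]-d["tcp"])[255:330,282:358].reshape(-1,3)
q=q[np.isfinite(q[:,2])&(q[:,2]>-5)&(q[:,2]<25)]; psi=1.596+.004
x=q[:,0]*np.cos(psi)+q[:,1]*np.sin(psi); y=q[:,0]*np.sin(psi)-q[:,1]*np.cos(psi)
print(len(x),np.percentile(x,[1,99]),np.percentile(y,[1,99]),np.linalg.lstsq(np.c_[x,y,x*0+1],q[:,2],rcond=None)[0])
E
```

```text
4279 [-3.56119568 20.30204721] [-15.04205167  14.30722984] [-0.1760715  -0.01293889 10.25611562]
```

Request:
{"op": "jog_arm", "data": {
  "moves": [
    [[0.04, 0.011, 0], [0, 0, 0.006], 1],
    [[0.0785, 0.0219, 0], [0, 0, 0.006], 1],
    [[0.0785, 0.0219, 0], [0, 0, 0.006], 1],
    [[0.0785, 0.0219, 0.02], [0, 0, 0.006], 1],
    [[0.0785, 0.0219, 0.04], [0, 0, 0.006], 1],
    [[0.0785, 0.0219, 0.057], [0, 0, 0.006], 1],
    [[0.0785, 0.0219, 0.057], [0, 0, 0.006], 1],
    [[0.0785, 0.0219, 0.057], [0, 0, 0.006], 1],
    [[0.0785, 0.0219, 0.057], [0, 0, 0.006], 1],
    [[0.0785, 0.0219, 0.057], [0, 0, 0.006], 1]
  ]
}}

```text
t: 14.25
tcp_pos: [525.3, 223.7, 68.2]
tcp_rot: [0.0, 0.7, 0.714, 0.001]
wrist_force: [1.2, 0.1, -1.0]
width: 26.2
```

```bash
python3 - <<'E'
from h import *
go([525,230.8,52.5],down(1.596))
E
```

```text
t 14.25 tcp [525.3 223.7  68.2] w 26.2 F [ 1.2  0.1 -1. ]
REL [0.0071, -0.0002, 0.0157] [0.0015, -0.0005, -0.0061]
```

Request:
{"op": "jog_arm", "data": {
  "moves": [
    [[0.0071, 0, 0], [0, 0, -0.006], 1],
    [[0.0071, 0, 0], [0, 0, -0.006], 1],
    [[0.0071, 0, 0.008], [0, 0, -0.006], 1],
    [[0.0071, 0, 0.012], [0, 0, -0.006], 1],
    [[0.0071, 0, 0.0155], [0, 0, -0.006], 1],
    [[0.0071, 0, 0.0155], [0, 0, -0.006], 1],
    [[0.0071, 0, 0.0155], [0, 0, -0.006], 0.3],
    [[0.0071, 0, 0.0155], [0, 0, -0.006], 0],
    [[0.0071, 0, 0.0155], [0, 0, -0.006], -0.1],
    [[0.0071, 0, 0.0155], [0, 0, -0.006], -0.1]
  ]
}}

```text
t: 15.25
tcp_pos: [524.7, 230.7, 51.3]
tcp_rot: [-0.0, 0.698, 0.716, -0.0]
wrist_force: [-0.2, -0.2, 0.1]
width: 47.2
```

Request:
{"op": "jog_arm", "data": {
  "moves": [
    [[0, 0, -0.01], [0, 0, 0], -0.1],
    [[0, 0, -0.03], [0, 0, 0], -0.1],
    [[0, 0, -0.06], [0, 0, 0], -0.5],
    [[-0.04, 0, -0.08], [0, 0, 0], -0.5],
    [[-0.08, 0, -0.1], [0, 0, 0], -0.5],
    [[-0.09, 0, -0.1], [0, 0, 0], -0.5],
    [[-0.09, 0, -0.1], [0, 0, 0], -0.5],
    [[-0.09, 0, -0.1], [0, 0, 0], -0.5],
    [[-0.09, 0, -0.1], [0, 0, 0], -0.5],
    [[-0.09, 0, -0.1], [0, 0, 0], -0.5]
  ]
}}

```text
t: 16.25
tcp_pos: [526.8, 141.7, 151.1]
tcp_rot: [-0.0, 0.698, 0.716, -0.0]
wrist_force: [0.2, -0.2, -0.3]
width: 63.9
```

```bash
python3 - <<'E'
from h import *
p_,R_,s=cur(); p=robot.get_image("wrist"); w=world_map(p,s); save("w6.png",p["frame"]); np.savez("w6.npz",w=w,tcp=p_)
q=w.reshape(-1,3); ok=np.isfinite(q[:,2])&(np.hypot(q[:,0]-543.4,q[:,1]-219)<50)
q=q[ok]; q=q[q[:,2]<85]; print(np.percentile(q[:,2],[5,25,50,75,95]));q=q[::max(1,len(q)//4000)]
lab=q[:,2]>56.5; r=fitL(q[:,:2],lab.astype(float),q[lab,:2].mean(0)); print(r.x,r.fun,np.median(q[lab,2]))
x,y=inL(q[lab][:,:2],r.x[:2],r.x[2]); print(np.linalg.lstsq(np.c_[x,y,x*0+1],q[lab,2],rcond=None)[0])
print(p_,s["t"],s["width"])
E
```

```text
[26.27472635 27.5239633  51.27921191 62.52492876 63.4606773 ]
[5.42949460e+02 2.19207977e+02 2.08319623e-02] 0.009520415125551114 62.59381977244194
[2.08191602e-04 3.78359629e-03 6.26184043e+01]
[526.76760835 141.67624333 151.13123296] 16.25 63.90488350437963
```

View pics/w6.png

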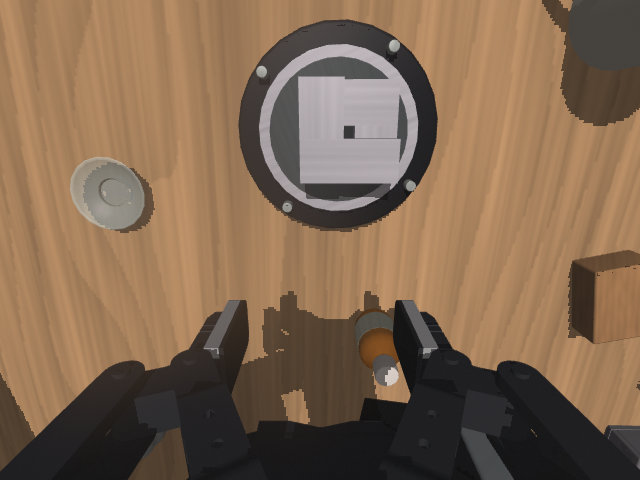

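The wrist view shows three plates stacked square, top elbow at (315,165), and the fit puts the pile within 1 mm. Next I'll measure the keypad from the initial pictures.

```bash
python3 - <<'E'
from h import *
M=np.array([[594,-79,70],[593,-126,73],[587,-164,74],[582,-205,71],[576,-246,72],[596,-82,70],[588,-123,67],[584,-162,74],[582,-206,72],[575,-250,72.]])
k=np.tile([2,1,0,-1,-2],2)
A=np.c_[np.ones(10),k]; co=np.linalg.lstsq(A,M,rcond=None)[0]; print(co,np.hypot(*co[1,:2]),np.arctan2(-co[1,0],co[1,1]))
d=np.load("top0.npz"); w=d["w"]
q=w[195:232,372:478].reshape(-1,3); q=q[np.isfinite(q[:,2])]
q=q[(q[:,2]>35)&(q[:,2]<110)]
# RANSAC plane
rng=np.random.default_rng(0);best=0
for i in range(500):
    a,b,c=q[rng.choice(len(q),3,False)]; n=np.cross(b-a,c-a); 
    if np.linalg.norm(n)<1: continue
    n/=np.linalg.norm(n); m=abs((q-a)@n)<1.5
    if m.sum()>best: best=m.sum(); bm=m
c=q[bm].mean(0); n=np.linalg.svd(q[bm]-c)[2][2]; n*=np.sign(n[2]); print("plane",c,n,best,len(q),"tilt",np.degrees(np.arccos(n[2])),"yaw",np.arctan2(-n[1],-n[0]))
f=d["f"]; save("crop1.png",cv2.resize(f[180:240,365:505],None,fx=5.5,fy=5.5,interpolation=cv2.INTER_CUBIC))
for i in range(5):
    u,v=[(390,210),(407,212),(425,214),(443,216),(461,219)][i]
    print((w[v,u]-c)@n, w[v,u])
E
```

```text
[[ 5.857e+02 -1.643e+02  7.150e+01]
 [ 4.750e+00  4.160e+01 -5.500e-01]] 41.870305707028216 -0.11369031222880362
plane [ 589.44292307 -165.87912137   63.45976148] [-0.57582906  0.07188422  0.8144038 ] 1360 3350 tilt 35.471546408211196 yaw -0.12419355731677229
6.5842945529684105 [595.24659318 -82.32157193  68.27278794]
10.48389726467884 [ 589.80320623 -121.29966652   72.65274333]
13.42370967055851 [ 584.52181072 -162.49664015   76.16456851]
10.839202375901587 [ 580.14140205 -204.97451835   73.64323366]
7.05176607579255 [ 573.77348794 -248.38318997   68.32171167]
```

View pics/crop1.png

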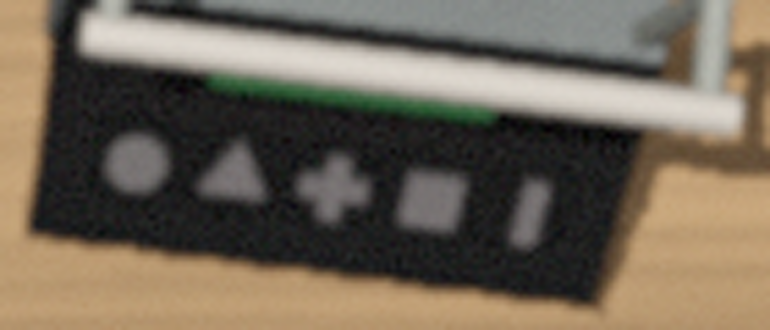

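```bash
cat >> h.py <<'E'
def panelR(yaw,tilt=np.radians(35)):
    c,s=np.cos(yaw),np.sin(yaw)
    n=np.array([-np.sin(tilt)*c,-np.sin(tilt)*s,np.cos(tilt)]); x=np.array([-s,c,0]); z=-n; y=np.cross(z,x)
    return R.from_matrix(np.c_[x,y,z]),n
E
python3 - <<'E'
from h import *
Rp,n=panelR(-0.117); print(n,Rp.as_matrix())
go(np.array([585.7,-164.3,71.5])+110*n,Rp)
E
```

```text
[-0.56965507  0.06695544  0.81915204] [[ 0.11673325  0.81355175  0.56965507]
 [ 0.9931633  -0.09562228 -0.06695544]
 [ 0.          0.57357644 -0.81915204]]
t 16.3 tcp [526.8 141.6 151.2] w 64.4 F [-0.3 -0.2  0.5]
REL [-0.2983, -0.0116, -0.0104] [-0.6106, -0.0436, 0.1389]
```

Request:
{"op": "jog_arm", "data": {
  "moves": [
    [[-0.04, 0, -0.0104], [0, 0, 0], 1],
    [[-0.08, 0, -0.0104], [0, 0, 0], 1],
    [[-0.12, -0.003, -0.0104], [-0.1, 0, 0.02], 1],
    [[-0.16, -0.005, -0.0104], [-0.22, -0.01, 0.05], 1],
    [[-0.2, -0.007, -0.0104], [-0.34, -0.02, 0.08], 1],
    [[-0.25, -0.01, -0.0104], [-0.46, -0.03, 0.11], 1],
    [[-0.2983, -0.0116, -0.0104], [-0.58, -0.04, 0.13], 1],
    [[-0.2983, -0.0116, -0.0104], [-0.6106, -0.0436, 0.1389], 1],
    [[-0.2983, -0.0116, -0.0104], [-0.6106, -0.0436, 0.1389], 1],
    [[-0.2983, -0.0116, -0.0104], [-0.6106, -0.0436, 0.1389], 1]
  ]
}}

```text
t: 17.3
tcp_pos: [523.0, -157.2, 162.0]
tcp_rot: [0.224, 0.713, 0.634, 0.2]
wrist_force: [-0.1, -0.4, 0.1]
width: -0.1
```

```bash
python3 - <<'E'
from h import *
p_,R_,s=cur(); p=robot.get_image("wrist"); w=world_map(p,s); save("w7.png",p["frame"]); np.savez("w7.npz",w=w,f=p["frame"],tcp=p_,q=s["tcp_rot"])
Rp,n=panelR(-0.117)
go(np.array([585.7,-164.3,71.5])+110*n,Rp); print(s["joint_pos"].round(2))
E
```

```text
t 17.35 tcp [ 523.4 -156.8  162.3] w -0.3 F [ 0.9  0.1 -0.3]
REL [-0.0001, -0.0006, 0.0003] [-0.0003, -0.0006, 0.0001]
[-0.44  0.13  2.02  0.44  0.44 -0.67]
```

View pics/w7.png

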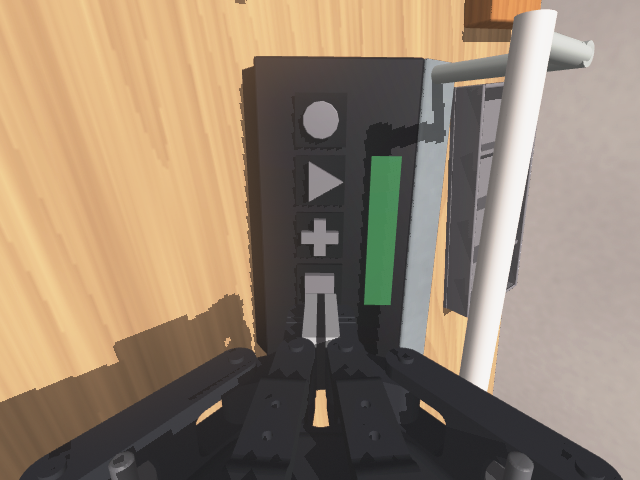

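The keys run down the picture: round (321,120), triangle (323,183), cross (320,238), square (320,285). The bar is hidden behind the fingers, and the lamp tube lies to the right, clear.

```bash
python3 - <<'E'
from h import *
d=np.load("w7.npz"); w=d["w"]; f=d["f"]
# plane fit on dark panel
q=w[90:340,262:292].reshape(-1,3); q=q[np.isfinite(q[:,2])]; c=np.median(q,0)
for i in range(4):
    n=np.linalg.svd(q-q.mean(0))[2][2]; n*=np.sign(n[2]); r=(q-q.mean(0))@n; q=q[abs(r)<max(1.5,2*r.std())]
c=q.mean(0); print("n",n,"tilt",np.degrees(np.arccos(n[2])),"yaw",np.arctan2(-n[1],-n[0]),len(q))
Rp,_=panelR(-0.117)
g=f[...,:3].astype(int); br=(g.min(-1)>95).astype(np.uint8); br[:,:295]=0; br[:,346:]=0; br[292:]=0; br[:95]=0
nl,lb,st,ce=cv2.connectedComponentsWithStats(br)
for i in range(1,nl):
    if st[i,4]>150:
        m=lb==i; pts=w[m]; pts=pts[np.isfinite(pts[:,2])]; a=np.median((pts-c)@n)
        pts=pts[abs((pts-c)@n-a)<2]; mm=pts.mean(0); ctr=(pts@Rp.as_matrix()); ex=(ctr.min(0)+ctr.max(0))/2
        print(st[i],ce[i].round(),"h",a.round(1),"mean",mm.round(1),"mid",(Rp.as_matrix()@ex).round(1),"size",np.ptp(np.percentile(ctr,[1,99],axis=0),axis=0).round(1))
E
```

```text
n [ 0.89299609 -0.15586994  0.42221149] tilt 65.02571266675601 yaw 2.9687863957855978 7456
[ 303  101   36   38 1057] [320. 119.] h 28.6 mean [596.1 -80.3  71.9] mid [596.1 -80.6  71.6] size [23.6  4.8  3.1]
[309 162  34  40 701] [320. 181.] h 29.2 mean [ 589.7 -122.    71.3] mid [ 589.8 -122.4   70.9] size [20.2  4.3  3.7]
[301 219  38  37 765] [319. 237.] h 31.6 mean [ 585.2 -163.1   71.6] mid [ 585.6 -163.9   70.9] size [27.8  5.3  4.6]
[305 273  29  19 544] [319. 282.] h 33.1 mean [ 580.6 -200.    71.2] mid [ 581.4 -200.7   70. ] size [14.1  4.   5.9]
```

```bash
python3 - <<'E'
from h import *
d=np.load("w7.npz"); w=d["w"]; f=d["f"]
Rp,n=panelR(-0.12); M=Rp.as_matrix()
q=w[120:330,262:290].reshape(-1,3); q=q[np.isfinite(q[:,2])]; a0=np.median(q@n)
q=q[abs(q@n-a0)<4]; c=q.mean(0); nn=np.linalg.svd(q-c)[2][2]; nn*=np.sign(nn[2]); print(len(q),nn,np.degrees(np.arccos(nn[2])),np.arctan2(-nn[1],-nn[0]))
g=f.astype(int); br=(g.min(-1)>95).astype(np.uint8); br[:,:295]=0; br[:,346:]=0; br[292:]=0; br[:95]=0
nl,lb,st,ce=cv2.connectedComponentsWithStats(br)
for i in range(1,nl):
    if st[i,4]>150:
        pts=w[lb==i]; pts=pts[np.isfinite(pts[:,2])]; h=pts@n; a=np.median(h); pts=pts[abs(h-a)<3]; t=pts@M
        print("h",(a-a0).round(1),"mean",pts.mean(0).round(1),"x/y size",np.ptp(np.percentile(t,[1,99],axis=0),axis=0).round(1),"tool-mid",((t.min(0)+t.max(0))/2).round(1),"mean",t.mean(0).round(1))
E
```

```text
5650 [-0.57585858  0.07298126  0.81428535] 35.48323963462658 -0.12606263976468557
h 9.7 mean [595.9 -80.3  71.9] x/y size [22.5 22.5  3.3] tool-mid [ -8.6 533.8 286.2] mean [ -8.4 533.8 286. ]
h 9.9 mean [ 590.6 -121.9   71.9] x/y size [24.2 21.6  3.5] tool-mid [-50.7 537.3 286.2] mean [-50.3 533.5 285.8]
h 10.0 mean [ 585.  -163.4   71.6] x/y size [27.7 27.   3.8] tool-mid [-92.6 533.  286.2] mean [-92.2 532.8 285.7]
h 10.1 mean [ 580.4 -200.2   71.5] x/y size [14.1 22.   3.6] tool-mid [-129.9  532.7  286.1] mean [-129.3  532.7  285.7]
```

```bash
cat >> h.py <<'E'
KX=dict(round=-8.5,tri=-50.5,cross=-92.5,square=-134.5,bar=-176.5)
def key(k,z,yaw=-0.12):
    Rp,n=panelR(yaw); go(Rp.apply([KX[k],533.2,z]),Rp)
    p,Rm,s=cur(); print("panel coords",(p@Rp.as_matrix()).round(1), "Fz tool",(s["wrist_force"]@Rp.as_matrix()).round(1))
E
python3 - -c <<'E'
from h import *
key("round",281)
E
```

```text
t 17.35 tcp [ 523.4 -156.8  162.3] w -0.3 F [ 0.9  0.1 -0.3]
REL [0.0843, -0.0006, 0.1053] [-0.0003, -0.0024, 0.0025]
panel coords [-93.  534.1 175.9] Fz tool [0.2 0.6 0.8]
```

Request:
{"op": "jog_arm", "data": {
  "moves": [
    [[0.04, 0, 0], [0, 0, 0], 1],
    [[0.0843, 0, 0.01], [0, 0, 0], 1],
    [[0.0843, 0, 0.04], [0, -0.0024, 0.0025], 1],
    [[0.0843, 0, 0.07], [0, -0.0024, 0.0025], 1],
    [[0.0843, 0, 0.09], [0, -0.0024, 0.0025], 1],
    [[0.0843, 0, 0.1053], [0, -0.0024, 0.0025], 1],
    [[0.0843, 0, 0.1053], [0, -0.0024, 0.0025], 1],
    [[0.0843, 0, 0.1053], [0, -0.0024, 0.0025], 1],
    [[0.0843, 0, 0.1053], [0, -0.0024, 0.0025], 1],
    [[0.0843, 0, 0.1053], [0, -0.0024, 0.0025], 1]
  ]
}}

```text
t: 18.35
tcp_pos: [593.0, -80.9, 76.9]
tcp_rot: [0.226, 0.714, 0.632, 0.2]
wrist_force: [-0.6, 0.0, -0.6]
width: -0.0
```

```bash
python3 - <<'E'
from h import *
key("round",291.5)
E
```

```text
t 18.35 tcp [593.  -80.9  76.9] w -0.0 F [-0.6  0.  -0.6]
REL [0.0008, -0.0011, 0.0112] [0.002, 0.001, -0.0007]
panel coords [ -9.3 534.3 280.3] Fz tool [-0.  -0.8  0.1]
```

Request:
{"op": "jog_arm", "data": {
  "moves": [
    [[0, 0, 0.004], [0, 0, 0], 1],
    [[0, 0, 0.006], [0, 0, 0], 1],
    [[0, 0, 0.008], [0, 0, 0], 1],
    [[0, 0, 0.0095], [0, 0, 0], 1],
    [[0, 0, 0.0105], [0, 0, 0], 1],
    [[0, 0, 0.0112], [0, 0, 0], 1],
    [[0, 0, 0.0112], [0, 0, 0], 1],
    [[0, 0, 0.0112], [0, 0, 0], 1],
    [[0, 0, 0.0112], [0, 0, 0], 1],
    [[0, 0, 0.0112], [0, 0, 0], 1]
  ]
}}

```text
t: 19.35
tcp_pos: [599.4, -82.0, 67.0]
tcp_rot: [0.226, 0.714, 0.632, 0.2]
wrist_force: [-1.1, -0.0, 4.5]
width: -0.0
```

```bash
python3 - <<'E'
from h import *
key("round",291.5)
E
```

```text
t 19.35 tcp [599.4 -82.   67. ] w -0.0 F [-1.1 -0.   4.5]
REL [0.0011, -0.0007, -0.0006] [0.0014, 0.0013, -0.0012]
panel coords [ -9.6 533.9 292.1] Fz tool [-0.1  1.7 -4.4]
```

Request:
{"op": "jog_arm", "data": {
  "moves": [
    [[0, 0, 0.0005], [0, 0, 0], 1],
    [[0, 0, 0.001], [0, 0, 0], 1],
    [[0, 0, 0.0015], [0, 0, 0], 1],
    [[0, 0, 0.0015], [0, 0, 0], 1],
    [[0, 0, 0.0015], [0, 0, 0], 1],
    [[0, 0, 0.0015], [0, 0, 0], 1],
    [[0, 0, 0.0015], [0, 0, 0], 1],
    [[0, 0, 0.0015], [0, 0, 0], 1],
    [[0, 0, 0.0015], [0, 0, 0], 1],
    [[0, 0, 0.0015], [0, 0, 0], 1]
  ]
}}

```text
t: 20.35
tcp_pos: [599.9, -82.0, 66.4]
tcp_rot: [0.226, 0.714, 0.632, 0.2]
wrist_force: [-19.1, 2.0, 22.5]
width: 0.0
```

```bash
python3 - <<'E'
from h import *
key("tri",281)
E
```

```text
t 20.35 tcp [599.9 -82.   66.4] w 0.0 F [-19.1   2.   22.5]
REL [-0.0409, -0.0008, -0.0118] [0.0014, 0.0011, -0.0011]
panel coords [ -9.6 534.  292.8] Fz tool [ -0.3  -2.8 -29.4]
```

Wrist force rises to 29 N, so the round key is on its stop. Lifting off and moving to the triangle.

Request:
{"op": "jog_arm", "data": {
  "moves": [
    [[0, 0, -0.006], [0, 0, 0], 1],
    [[0, 0, -0.015], [0, 0, 0], 1],
    [[0, 0, -0.025], [0, 0, 0], 1],
    [[0, 0, -0.025], [0, 0, 0], 1],
    [[-0.02, 0, -0.025], [0, 0, 0], 1],
    [[-0.0405, -0.0005, -0.025], [0, 0, 0], 1],
    [[-0.0405, -0.0005, -0.02], [0, 0, 0], 1],
    [[-0.0405, -0.0005, -0.013], [0, 0, 0], 1],
    [[-0.0405, -0.0005, -0.013], [0, 0, 0], 1],
    [[-0.0405, -0.0005, -0.013], [0, 0, 0], 1]
  ]
}}

```text
t: 21.35
tcp_pos: [587.4, -120.5, 75.4]
tcp_rot: [0.225, 0.714, 0.632, 0.199]
wrist_force: [-0.7, 0.4, -0.4]
width: 0.2
```

```bash
python3 - <<'E'
from h import *
key("tri",292.8)
E
```

```text
t 21.35 tcp [ 587.4 -120.5   75.4] w 0.2 F [-0.7  0.4 -0.4]
REL [-0.0012, 0.0004, 0.0118] [-0.0001, 0.0005, -0.0006]
panel coords [-49.3 532.8 281. ] Fz tool [ 0.4 -0.9 -0.1]
```

Request:
{"op": "jog_arm", "data": {
  "moves": [
    [[-0.001, 0, 0.003], [0, 0, 0], 1],
    [[-0.001, 0, 0.006], [0, 0, 0], 1],
    [[-0.001, 0, 0.008], [0, 0, 0], 1],
    [[-0.001, 0, 0.01], [0, 0, 0], 1],
    [[-0.001, 0, 0.0115], [0, 0, 0], 1],
    [[-0.001, 0, 0.0123], [0, 0, 0], 1],
    [[-0.001, 0, 0.0123], [0, 0, 0], 1],
    [[-0.001, 0, 0.0123], [0, 0, 0], 1],
    [[-0.001, 0, 0.0123], [0, 0, 0], 1],
    [[-0.001, 0, 0.0123], [0, 0, 0], 1]
  ]
}}

```text
t: 22.35
tcp_pos: [594.2, -122.9, 66.3]
tcp_rot: [0.226, 0.714, 0.632, 0.2]
wrist_force: [-12.7, 4.6, 15.0]
width: -0.6
```

```bash
python3 - <<'E'
from h import *
key("bar",281)
E
```

```text
t 22.35 tcp [ 594.2 -122.9   66.3] w -0.6 F [-12.7   4.6  15. ]
REL [-0.1257, 0.0, -0.0114] [0.0011, 0.0007, -0.0009]
panel coords [-50.9 533.3 292.5] Fz tool [  3.   -2.2 -19.8]
```

The triangle key is down on its stop at 20 N. Lifting high over the cross and square keys to the bar.

Request:
{"op": "jog_arm", "data": {
  "moves": [
    [[0, 0, -0.006], [0, 0, 0], 1],
    [[0, 0, -0.02], [0, 0, 0], 1],
    [[0, 0, -0.035], [0, 0, 0], 1],
    [[-0.03, 0, -0.035], [0, 0, 0], 1],
    [[-0.07, 0, -0.035], [0, 0, 0], 1],
    [[-0.1, 0, -0.035], [0, 0, 0], 1],
    [[-0.1257, 0, -0.035], [0, 0, 0], 1],
    [[-0.1257, 0, -0.03], [0, 0, 0], 1],
    [[-0.1257, 0, -0.025], [0, 0, 0], 1],
    [[-0.1257, 0, -0.025], [0, 0, 0], 1]
  ]
}}

```text
t: 23.35
tcp_pos: [564.9, -245.1, 85.3]
tcp_rot: [0.225, 0.714, 0.632, 0.199]
wrist_force: [-0.2, 0.7, 0.4]
width: -0.3
```

```bash
python3 - <<'E'
from h import *
p_,R_,s=cur(); p=robot.get_image("wrist"); save("w8.png",p["frame"])
key("bar",281)
E
```

```text
t 23.4 tcp [ 564.9 -245.    85.7] w -0.3 F [-0.4  0.5  0.3]
REL [-0.0009, 0.0006, 0.0127] [-0.0002, 0.0001, -0.0004]
panel coords [-175.6  532.6  268.3] Fz tool [ 0.4 -0.2 -0.5]
```

View pics/w8.png

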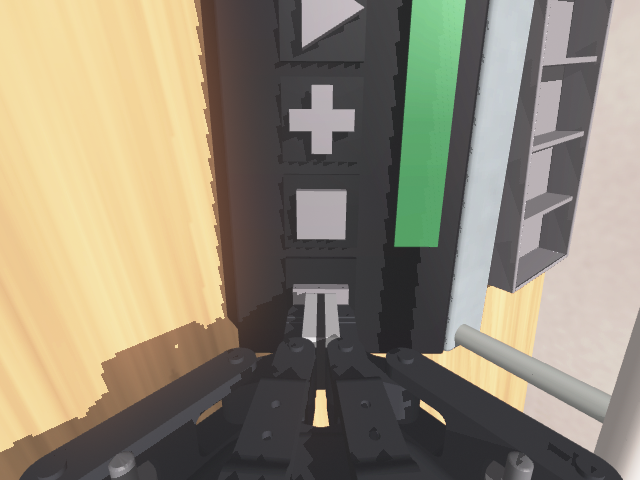

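The bar key shows at (320,290), right ahead of the fingertips, and the square key at (320,215).

Request:
{"op": "jog_arm", "data": {
  "moves": [
    [[-0.0005, 0, 0.008], [0, 0, 0], 1],
    [[-0.0005, 0, 0.014], [0, 0, 0], 1],
    [[-0.0005, 0, 0.018], [0, 0, 0], 1],
    [[-0.0005, 0, 0.021], [0, 0, 0], 1],
    [[-0.0005, 0, 0.023], [0, 0, 0], 1],
    [[-0.0005, 0, 0.0245], [0, 0, 0], 1],
    [[-0.0005, 0, 0.025], [0, 0, 0], 1],
    [[-0.0005, 0, 0.025], [0, 0, 0], 1],
    [[-0.0005, 0, 0.025], [0, 0, 0], 1],
    [[-0.0005, 0, 0.025], [0, 0, 0], 1]
  ]
}}

```text
t: 24.4
tcp_pos: [578.6, -247.9, 66.5]
tcp_rot: [0.225, 0.714, 0.632, 0.2]
wrist_force: [-19.6, 7.8, 17.5]
width: -0.0
```

```bash
python3 - <<'E'
from h import *
key("square",281)
E
```

```text
t 24.4 tcp [ 578.6 -247.9   66.5] w -0.0 F [-19.6   7.8  17.5]
REL [0.0424, 0.0002, -0.0111] [0.0008, 0.0002, -0.0008]
panel coords [-176.9  533.   292.1] Fz tool [  5.4  -6.6 -26. ]
```

The bar key is on its stop at 26 N. Next is the square key.

Request:
{"op": "jog_arm", "data": {
  "moves": [
    [[0, 0, -0.006], [0, 0, 0], 1],
    [[0, 0, -0.015], [0, 0, 0], 1],
    [[0, 0, -0.025], [0, 0, 0], 1],
    [[0, 0, -0.025], [0, 0, 0], 1],
    [[0.02, 0, -0.025], [0, 0, 0], 1],
    [[0.0422, 0, -0.025], [0, 0, 0], 1],
    [[0.0422, 0, -0.02], [0, 0, 0], 1],
    [[0.0422, 0, -0.013], [0, 0, 0], 1],
    [[0.0422, 0, -0.013], [0, 0, 0], 1],
    [[0.0422, 0, -0.013], [0, 0, 0], 1]
  ]
}}

```text
t: 25.4
tcp_pos: [576.6, -206.2, 76.0]
tcp_rot: [0.225, 0.714, 0.632, 0.199]
wrist_force: [0.2, 0.4, -0.2]
width: 0.2
```

```bash
python3 - <<'E'
from h import *
key("square",292.8)
E
```

```text
t 25.4 tcp [ 576.6 -206.2   76. ] w 0.2 F [ 0.2  0.4 -0.2]
REL [0.0012, 0.0004, 0.0125] [0.0002, 0.0014, -0.0018]
panel coords [-135.7  532.8  280.3] Fz tool [0.4 0.  0.3]
```

Request:
{"op": "jog_arm", "data": {
  "moves": [
    [[0.0005, 0, 0.003], [0, 0, 0], 1],
    [[0.0005, 0, 0.006], [0, 0, 0], 1],
    [[0.0005, 0, 0.008], [0, 0, 0], 1],
    [[0.0005, 0, 0.01], [0, 0, 0], 1],
    [[0.0005, 0, 0.0115], [0, 0, 0], 1],
    [[0.0005, 0, 0.0128], [0, 0, 0], 1],
    [[0.0005, 0, 0.0128], [0, 0, 0], 1],
    [[0.0005, 0, 0.0128], [0, 0, 0], 1],
    [[0.0005, 0, 0.0128], [0, 0, 0], 1],
    [[0.0005, 0, 0.0128], [0, 0, 0], 1]
  ]
}}

```text
t: 26.4
tcp_pos: [583.8, -206.2, 66.6]
tcp_rot: [0.226, 0.714, 0.632, 0.2]
wrist_force: [-17.0, -0.7, 14.8]
width: 0.3
```

```bash
python3 - <<'E'
from h import *
key("square",281)
E
```

```text
t 26.4 tcp [ 583.8 -206.2   66.6] w 0.3 F [-17.   -0.7  14.8]
REL [0.0003, 0.0, -0.0111] [0.0013, 0.0015, -0.0012]
panel coords [-134.8  533.2  292.1] Fz tool [ -2.7  -5.3 -21.7]
```

The square key is on its stop at 22 N. Backing off square to the panel, then checking everything.

Request:
{"op": "jog_arm", "data": {
  "moves": [
    [[0, 0, -0.01], [0, 0, 0], 1],
    [[0, 0, -0.03], [0, 0, 0], 1],
    [[0, 0, -0.06], [0, 0, 0], 1],
    [[0, 0, -0.1], [0, 0, 0], 1],
    [[0, 0, -0.13], [0, 0, 0], 1],
    [[0, 0, -0.13], [0, 0, 0], 1],
    [[0, 0, -0.13], [0, 0, 0], 1],
    [[0, 0, -0.13], [0, 0, 0], 1],
    [[0, 0, -0.13], [0, 0, 0], 1],
    [[0, 0, -0.13], [0, 0, 0], 1]
  ]
}}

```text
t: 27.4
tcp_pos: [510.0, -196.7, 171.4]
tcp_rot: [0.225, 0.714, 0.632, 0.199]
wrist_force: [0.3, -0.1, -0.1]
width: 0.2
```

```bash
python3 - <<'E'
from h import *
p_,R_,s=cur(); print(s["t"],p_.round(1),s["wrist_force"].round(1))
p=robot.get_image("wrist"); save("w9.png",p["frame"])
p=robot.get_image("top"); w=world_map(p); f=p["frame"]; save("top9.png",f)
q=w[205:270,235:297].reshape(-1,3); ok=np.isfinite(q[:,2])&(np.hypot(q[:,0]-544,q[:,1]-220)<50); q=q[ok]
lab=q[:,2]>56; r=fitL(q[:,:2],lab.astype(float),q[lab,:2].mean(0)); print(r.x,r.fun,np.median(q[lab,2]))
E
```

```text
27.4 [ 510.  -196.7  171.4] [ 0.3 -0.1 -0.1]
[5.44178324e+02 2.20857536e+02 2.30040511e-02] 0.020828292512614203 62.72388139472769
```

View pics/top9.png

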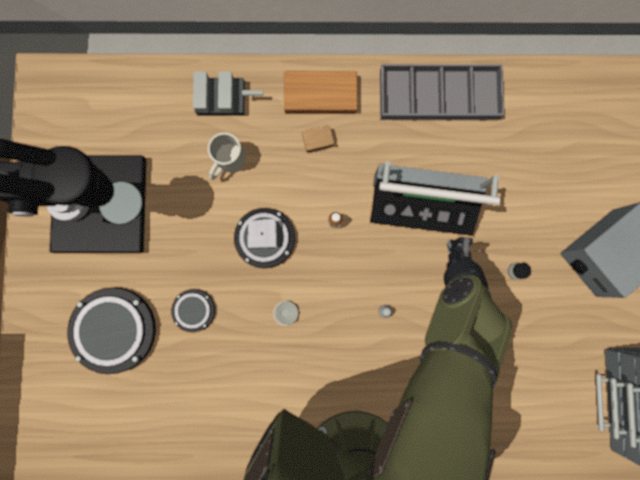

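View pics/w9.png

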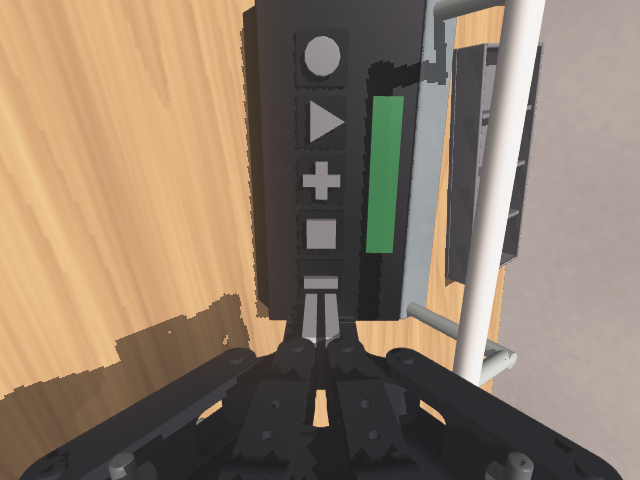

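The pile is intact at (265,235), the visible bystanders are in place, and all keys are up. The robot touches nothing, so I'm handing in.

```bash
python3 -c "
from rig import robot
print(robot.sign_off())"
```

```text
the job is handed in; nothing more can be done
None
```

I stacked both loose plates on plate_a, each turned half round from the one below. Then I pressed round, triangle, narrow bar and square in that order and handed the job in at about 27.5 s of the 70 s. No verdict is reported back.

- **Pile:** The last wrist view put the top plate within 1 mm of the plate below it, and the top camera agreed. It was 0.02 rad from plate_a's starting direction. Its top was at 62.6 mm, against an expected 62, and it lay flat.
- **Keys:** Each key was pushed onto its stop, at 20–29 N along the tool. I took this rise over the 5 N spring as proof of full travel, since the key joints themselves can't be read. The cross key was never touched. In the last picture all five keys looked up.
- **Other things:** The bottle, objective, dish, mug and jar stood where they had been in the last top picture. The arm hid the screwdriver there, so I could not check it at the end; nothing I did touched it.

No check failed. The top and wrist cameras differed by 1–2 mm, within their stated calibration.

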